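# Open the air valve that feeds the nozzle

### The arm

A 6-joint arm with a two-finger parallel gripper is mounted at the origin on the work surface; the furniture and walls round the work are solid. World frame = base frame: x ahead of the robot, y to its left, z up, the work surface at z = 0. Lengths are in m, angles in rad, forces in N, time in s.
With the tool pointing down it reaches from about 0.375 to 0.9 m from the base axis. Payload 3.1 kg.
Tool frame: the origin (TCP) lies at the very end of the fingers, on their centre line; the grasp point (between the pads) lies 19 mm behind it (manip.tcp_to_grasp is the distance from the TCP to the grasp point, in m); z points along the fingers, y is the line along which they close (so a half turn about z gives the same grasp; the last joint's range is limited). The gripper opens to 85 mm and grips with 20 to 120 N. Pads are 22 mm wide; open, the fingers measure 114 mm over their backs; the gripper's body (76 mm by 85 mm) begins 54 mm behind the grasp point. The pads swing forward as they close: fully open they stand 13 mm farther back than shut.
Start: joints at [1.036, 0.527, 1.433, -0, 1.181, -0.178], TCP at [0.218, 0.586, 0.231] pointing down, gripper open.
Joint ranges: [-3.08, 3.08], [-0.75, 2.2], [0.22, 2.44], [-1.43, 4.57], [0, 2.65], [-2.85, 2.85]. Speed limits (rad/s): [2.79, 2.79, 3.14, 3.14, 3.14, 3.14].

### API

Orientations are given as a unit quaternion [x, y, z, w].
In Python, from station import manip gives the robot as it stands. The module is installed in compiled form; this text tells all that it offers.
- The arm moves only by the tool step_arm, never from a script. Its argument "commands" is one flat list of numbers, 6 for each row, row after row: the shift along the tool's x, y, z in m, then the turn, a rotation vector about the tool's x, y, z in degrees. A call has exactly 10 rows; each row is the pose to reach, as a shift and turn from the pose commanded when the call began, along the tool's axes at that moment; what a row does not reach only later rows make up. A row lasts 1/10 s, in which the tool goes at most 50 mm and 8.59 degrees, less where a joint would pass 70% of its speed; a pose out of reach is approached as far as the arm can. A call with a gripper value outside its range is refused whole. "jaw" is the opening in per cent of the stroke, from 0 (shut) to 100 (fully open), set as the call begins (left out, the last holds). The fingers move at their own pace and stop on an object; "grip_force" is the grip in N (left out, the last holds). Time passes only in rows, so rows that repeat a pose let the fingers close, or fill a call up. It gives the time, the measured TCP pose, the force, the opening and the grip force at its end, in the units of the state.
- manip.sense(): the state, without advancing time (a new reading comes with each control period).
- manip.snapshot(name): name is "side" or "top" or "wrist"; returns a dict with "pixels" (384x512x3 uint8, blue, green, red), "fx", "fy", "cx", "cy" (pixels), "k1" (the pictures are not rectified: a ray, as slopes to the right and down, at radius r is drawn at 1 + k1 r^2 times it, then the intrinsics apply), "R" (3x3) and "t" (3): a world point X has camera coordinates R X + t; the wrist camera has in their place "mount" (4x4, takes a point from camera to tool coordinates, whose origin is the TCP and whose axes are the flange's). Camera axes: x right, y down, z forward; pixel columns grow to the right and rows downward; lengths in m; the calibration is good to about 2 mm. A picture is of the moment at which its call begins: read the wrist's pose just before it. There is no depth.
- manip.sign_off(): hands the job in; it is judged then, once.
The state is a dict: "t": time; "q": joint angles; "qd": joint speeds; "tau": joint torques, N m; "tcp_pos": TCP position; "tool_rot": TCP orientation; "force": force on the tool from outside, world axes, zero at the start; "ft_torque": the same for the moment, N m; "finger_gap": opening from 0.0 (shut) to 1.0 (fully open); "gripper_force": force on a finger pad.
Only numpy, scipy, OpenCV 4.12 (cv2) and the standard library are available. Lean on these libraries where they do the work, as an engineer would, in place of code of your own. Each camera call takes 0.05 s, during which the arm holds its last target. There are 200 camera calls.

### The job

Open the bench air valve that has the hose nozzle on its front: push its knob down and, keeping it down, turn it anticlockwise past the safety stop until it reaches the far end of its turn, then let go so that the knob springs back up. Leave the valve with the blanking cap shut.

Things in the scene. Friction and masses are not known exactly. Their poses are not given: they have to be found in the camera images.
- nozzle_valve: Valve to open: aluminium block 76 mm square, 52 mm high, bolted down on a foot 100 mm square; a barbed brass hose nozzle 48 mm long sticks out of its front. Origin under its centre on the worktop; -x is the nozzle's direction (roughly towards the robot). Close beside the knob, towards the back, stands a small steel safety stop, no higher than the knob's skirt.
- nozzle_knob (a point): Its knob, on top: a black grip bar 50 mm long, 14 mm wide, 25 mm high on a round black skirt of 62 mm diameter. The point is the bar's centre, on the turning axis: 12.5 mm below the bar's top, 12 mm above the skirt's top, 82 mm above the worktop when up. z up, x along the bar, y across; moves with the knob.
- nozzle_turn (a joint): turn of that knob, rad: 0 shut (bar across the nozzle's line), grows anticlockwise seen from above, 1.30 = end of travel, fully open (bar in line with the nozzle). Unless pushed down, a lug on the skirt strikes the stop at about 0.15; past about 0.75 the lug is beyond it and the knob can come up. Friction about 0.05 N m; stays where left.
- nozzle_press (a joint): how far that knob is pushed down in m: 0 up, 0.008 fully down; a spring pushes it up with 4 N (up) to 10 N (fully down). The lug clears the stop below 0.005.
- capped_knob (a point): the same point of the other valve, to be left shut: the same block, stop and knob, but with a short round brass cap (32 mm diameter, 14 mm long) on its front in place of the nozzle
- capped_turn (a joint): turn of the other valve's knob in rad, as above; it starts near 0 and must stay shut
There are look-alikes about, which are no part of the job. What is shaped like the part that bears capped_knob but turquoise is not meant.

How it is judged:
On the way:
1. the nozzle valve's knob is pushed down at least 4 mm before the stop (turned less than 0.5 rad) (value of joint nozzle_press above 0.004 m and value of joint nozzle_turn below 0.5 rad), for 0.04 s.
At the end, for the whole second after the job is handed in: The nozzle valve's knob is turned to within about 12 degrees of its open end (at least 1.08 rad) and has sprung back up (less than 2 mm down); the capped valve is still shut (less than 0.25 rad) (value of joint nozzle_turn above 1.08 rad and value of joint nozzle_press below 0.002 m and value of joint capped_turn below 0.25 rad); the robot touches nothing.
It fails at once if the capped valve is opened (its knob turned past its stop) (value of joint capped_turn above 0.4 rad).
It also fails if it takes over 38 s, if anything falls off the work surface, if the arm or the gripper's body presses on something with over 40 N, if the wrist force passes 120 N, or if a joint passes its speed limit or range.

## Working session

There is one attempt and no reset: what is moved stays moved. The work goes in short steps, Python scripts to look and compute and a tool call to move; the robot and the scene stay as the last step left them, time stands still between calls to the robot, and variables do not carry over. Pictures are saved under pics/ and viewed, at most 10 in all, crops included, and the job is handed in when it is done.

Besides the shell and the picture viewer there is one more tool, called after ">>>" as name(argument=value, ...), one argument or row to a line, values as JSON. step_arm: Moves the arm, as the interface text tells. Its arguments: {"type":"object","properties":{"commands":{"type":"array","items":{"type":"number"}},"jaw":{"type":"number"},"grip_force":{"type":"number"}},"required":["commands"]}

```bash
mkdir -p pics; cat > h.py <<'E'
import numpy as np,cv2
from station import manip
from scipy.spatial.transform import Rotation as Ro
def snap(n,f):
    s=manip.sense(); d=manip.snapshot(n); p=np.array(d["pixels"]); cv2.imwrite("pics/"+f,p)
    if "R" in d: R=np.array(d["R"]);t=np.array(d["t"]); o=-R.T@t; M=R.T
    else:
        m=np.array(d["mount"]);T=Ro.from_quat(s["tool_rot"]).as_matrix()
        M=T@m[:3,:3]; o=T@m[:3,3]+np.array(s["tcp_pos"])
    np.savez("pics/"+f+".npz",o=o,M=M,K=[d["fx"],d["fy"],d["cx"],d["cy"],d["k1"]]); return p
def ray(f,u,v):
    z=np.load("pics/"+f+".npz");fx,fy,cx,cy,k=z["K"]
    x=cv2.undistortPoints(np.array([[[u,v]]],float),np.array([[fx,0,cx],[0,fy,cy],[0,0,1]]),np.array([k,0,0,0.]))[0,0]
    return z["o"],z["M"]@np.array([x[0],x[1],1])
def plane(f,u,v,h):
    o,d=ray(f,u,v); return o+d*(h-o[2])/d[2]
E
python3 - <<'E'
from h import *
a=snap("top","top1.png");b=snap("side","side1.png")
s=manip.sense();print(s["t"],s["tcp_pos"],s["tool_rot"],s["force"])
for n in("top1","side1"): cv2.imwrite(f"pics/{n}v.png",cv2.resize(cv2.imread(f"pics/{n}.png"),(800,600)))
E
```

```text
0.1 [0.21736625 0.5852647  0.23042009] [ 1.76976135e-01  9.84214621e-01 -9.53490201e-04 -3.43082731e-04] [-0.02188691  0.30620078 -0.61154586]
```

View pics/top1v.png

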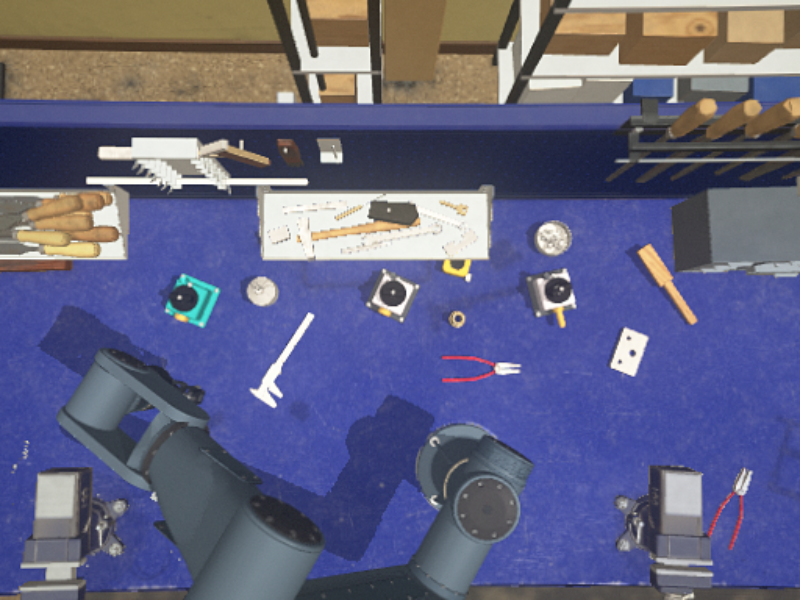

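View pics/side1v.png

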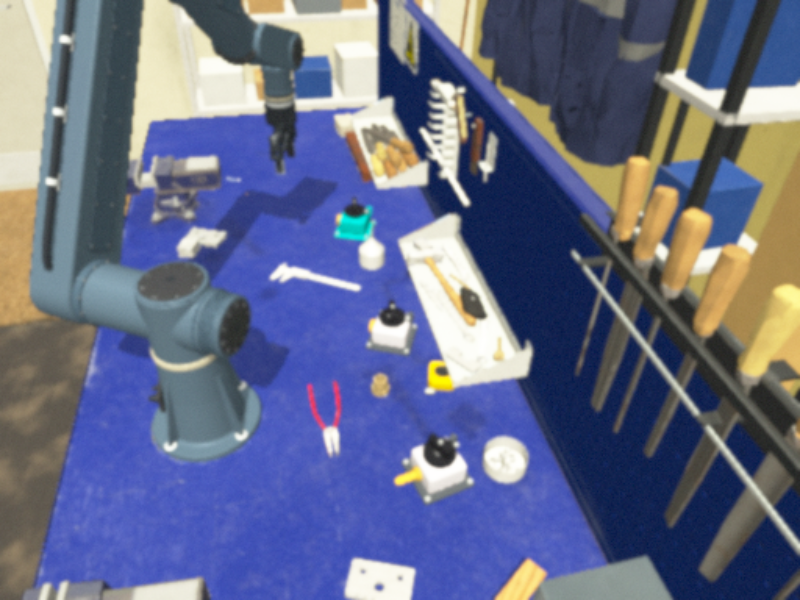

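The top view shows the nozzle valve's knob at (557,290) with its nozzle pointing to (560,322). The capped valve is at (393,292) and the turquoise look-alike at (190,298). In the side view the nozzle valve is at (438,465).

```bash
python3 - <<'E'
from h import *
print("knob",plane("top1.png",557*.64,290*.64,.09),"noz",plane("top1.png",561*.64,325*.64,.03),"cap",plane("top1.png",393*.64,292*.64,.09))
k=plane("top1.png",557*.64,290*.64,.09)
z=manip.sense();T=Ro.from_quat(z["tool_rot"]).as_matrix();print(T.round(3))
for g in ([k[0]-.06,k[1],.26],): print((T.T@(np.array(g)-z["tcp_pos"])).round(3))
d=manip.snapshot("wrist");print(np.array(d["mount"]).round(3),d["fx"])
o,dd=ray("side1.png",438*.64,440*.64);print(o+dd*(.095-o[2])/dd[2])
E
```

```text
knob [ 0.40891758 -0.20858883  0.09      ] noz [ 0.3325204  -0.23315061  0.03      ] cap [0.40516043 0.1591335  0.09      ]
[[-0.937  0.348 -0.001]
 [ 0.348  0.937 -0.002]
 [ 0.    -0.002 -1.   ]]
[-0.4   -0.698 -0.028]
[[-0.    -0.959 -0.284  0.074]
 [ 1.    -0.    -0.     0.001]
 [-0.    -0.284  0.959 -0.142]
 [ 0.     0.     0.     1.   ]] 324.24325670626655
[ 0.41017495 -0.212509    0.095     ]
```

>>> step_arm(
  commands=[-0.035,-0.033,0,0,0,5,-0.07,-0.067,0,0,0,10,-0.105,-0.1,0,0,0,15,-0.14,-0.134,0,0,0,20,-0.176,-0.167,0,0,0,26,-0.211,-0.2,0,0,0,31,-0.246,-0.234,0,0,0,36,-0.281,-0.267,0,0,0,41,-0.316,-0.3,0,0,0,47,-0.351,-0.334,0,0,0,52],
  jaw=60,
  grip_force=60,
)

```text
t: 1.15
tcp_pos: [0.4309, 0.1487, 0.2314]
tool_rot: [0.592, 0.806, 0.0, 0.0]
force: [1.0, 0.0, -1.1]
finger_gap: 0.6
gripper_force: 0.0
```

```bash
python3 - <<'E'
from h import *
z=manip.sense();T=Ro.from_quat(z["tool_rot"]).as_matrix();print(z["t"],z["tcp_pos"],T.round(3),T.T@(np.array([.409,-.209,.22])-z["tcp_pos"]),z["q"])
E
```

```text
1.15 [0.43085894 0.14870537 0.23136603] [[-0.299  0.954  0.   ]
 [ 0.954  0.299  0.   ]
 [ 0.     0.    -1.   ]] [-0.33481678 -0.1277903   0.01129134] [ 8.62226991e-02  3.00668856e-01  1.84132411e+00  1.96911552e-04
  9.99295763e-01 -2.17449652e-01]
```

>>> step_arm(
  commands=[-0.042,-0.016,0,0,0,0,-0.084,-0.032,0,0,0,0,-0.126,-0.048,0,0,0,0,-0.168,-0.064,0,0,0,0,-0.21,-0.08,0,0,0,0,-0.252,-0.096,0,0,0,0,-0.294,-0.112,0,0,0,0,-0.335,-0.128,0.011,0,0,0,-0.335,-0.128,0.011,0,0,0,-0.335,-0.128,0.011,0,0,0],
)

```text
t: 2.15
tcp_pos: [0.4091, -0.208, 0.2198]
tool_rot: [0.592, 0.806, 0.0, -0.001]
force: [1.1, 0.7, -0.7]
finger_gap: 0.602
gripper_force: 0.0
```

```bash
python3 - <<'E'
from h import *
snap("wrist","w1.png")
E
```

```text
(no output)
```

View pics/w1.png

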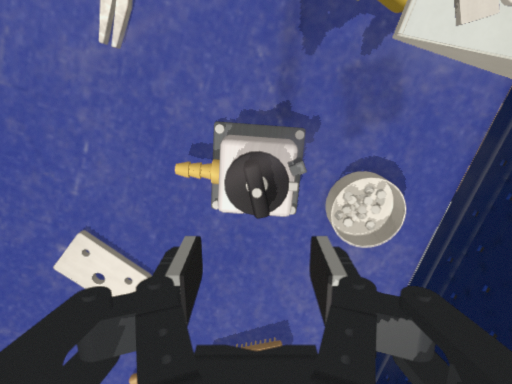

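The wrist view shows the nozzle at (196,171), the skirt centred near (257,183), the bar running roughly from (253,155) to (262,217), and the stop at (297,168).

```bash
python3 - <<'E'
from h import *
p=cv2.imread("pics/w1.png")[135:235,190:320]
q=cv2.resize(p,None,fx=6,fy=6,interpolation=cv2.INTER_CUBIC).astype(float)
cv2.imwrite("pics/w1c.png",np.clip(255*(q/255)**.45,0,255))
E
```

```text
[ WARN:0@0.257] global loadsave.cpp:1063 imwrite_ Unsupported depth image for selected encoder is fallbacked to CV_8U.
```

View pics/w1c.png

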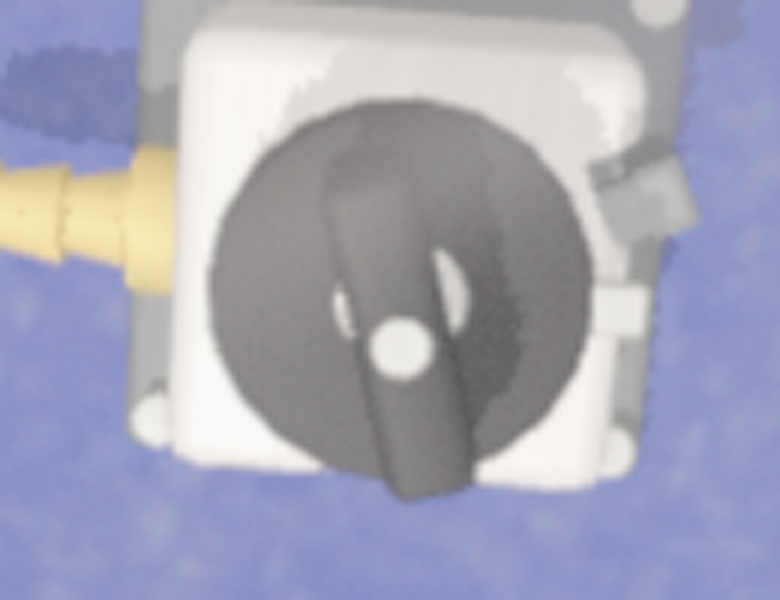

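```bash
python3 - <<'E'
from h import *
P=lambda u,v,h:plane("w1.png",190+u/6,135+v/6,h)
c=P(400,289,.070);d=P(402,349,.0945);a=P(369,190,.0945);b=P(437,490,.0945);print(c,d,a,b,np.linalg.norm(b-a))
n0=P(0,214,.03);n1=P(150,222,.03)
ang=lambda v:np.degrees(np.arctan2(v[1],v[0]))
print("bar",ang(a-b),"noz",ang(n0-n1))
z=manip.sense();T=Ro.from_quat(z["tool_rot"]).as_matrix();print(z["tcp_pos"],ang(T[:,0]),z["q"])
m=(c+d)/2;print(T.T@(m-z["tcp_pos"]))
E
```

```text
[ 0.41103041 -0.21285066  0.07      ] [ 0.41195615 -0.21499715  0.0945    ] [ 0.40052489 -0.19414555  0.0945    ] [ 0.42336734 -0.23409393  0.0945    ] 0.046017937671609284
bar 119.76088167442447 noz -165.66177450850486
[ 0.4091092  -0.20693631  0.21995847] 107.56193737059213 [-7.13075487e-01  3.22526784e-01  1.84781436e+00  4.36610488e-04
  9.73190704e-01 -1.01983578e+00]
[-0.00763478  0.00026204  0.13769449]
```

>>> step_arm(
  commands=[-0.004,0,0.02,0,0,-6,-0.0075,0,0.04,0,0,-12,-0.0075,0,0.06,0,0,-12,-0.0075,0,0.08,0,0,-12,-0.0075,0,0.1,0,0,-12,-0.0075,0,0.115,0,0,-12,-0.0075,0,0.13,0,0,-12,-0.0075,0,0.14,0,0,-12,-0.0075,0,0.145,0,0,-12,-0.0075,0,0.145,0,0,-12],
  jaw=45,
)

```text
t: 3.2
tcp_pos: [0.412, -0.2138, 0.0751]
tool_rot: [0.502, 0.865, 0.0, -0.0]
force: [0.2, -0.8, -0.1]
finger_gap: 0.451
gripper_force: 0.0
```

>>> step_arm(
  commands=[0,0,0,0,0,0,0,0,0,0,0,0,0,0,0,0,0,0,0,0,0,0,0,0,0,0,0,0,0,0,0,0,0,0,0,0,0,0,0,0,0,0,0,0,0,0,0,0,0,0,0,0,0,0,0,0,0,0,0,0],
  jaw=5,
  grip_force=50,
)

```text
t: 4.2
tcp_pos: [0.412, -0.215, 0.0753]
tool_rot: [0.503, 0.864, -0.0, 0.0]
force: [-3.4, -3.2, 3.9]
finger_gap: 0.15
gripper_force: 51.6
```

>>> step_arm(
  commands=[0,0,0.001,0,0,0,0,0,0.002,0,0,0,0,0,0.003,0,0,0,0,0,0.004,0,0,0,0,0,0.005,0,0,0,0,0,0.006,0,0,0,0,0,0.007,0,0,0,0,0,0.0075,0,0,0,0,0,0.0075,0,0,0,0,0,0.0075,0,0,0],
)

```text
t: 5.2
tcp_pos: [0.412, -0.2149, 0.0682]
tool_rot: [0.503, 0.864, -0.0, 0.0]
force: [-4.5, -3.6, 8.1]
finger_gap: 0.148
gripper_force: 52.3
```

>>> step_arm(
  commands=[0,0,0,0,0,-4,0,0,0,0,0,-8,0,0,0,0,0,-12,0,0,0,0,0,-16,0,0,0,0,0,-20,0,0,0,0,0,-24,0,0,0,0,0,-28,0,0,0,0,0,-32,0,0,0,0,0,-36,0,0,0,0,0,-40],
)

```text
t: 6.2
tcp_pos: [0.4117, -0.2152, 0.0682]
tool_rot: [0.175, 0.984, -0.0, -0.0]
force: [-6.7, -5.1, 8.0]
finger_gap: 0.147
gripper_force: 52.3
```

```bash
python3 - <<'E'
from h import *
z=manip.sense();print(z["force"],z["ft_torque"],z["q"],z["tcp_pos"])
p=snap("wrist","w2.png")
E
```

```text
[-6.74356798 -5.14355937  7.96498786] [-0.90091436  1.03367425 -0.08100867] [-7.22485987e-01  6.09188766e-01  1.96420561e+00 -1.61628255e-03
  5.67932784e-01 -1.93913730e+00] [ 0.41165865 -0.2152434   0.0681745 ]
```

View pics/w2.png

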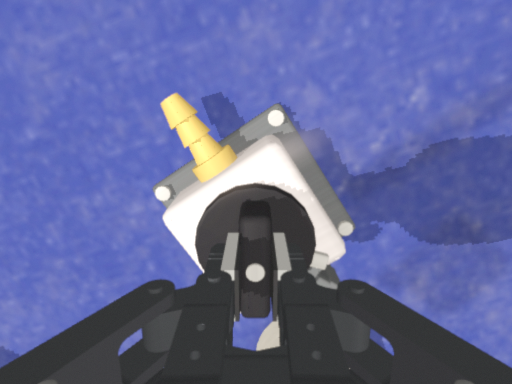

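The bar at (255,260) is still square between the pads and has turned with the tool. The nozzle now points to (178,100), and torque is low, so I continue the turn.

>>> step_arm(
  commands=[0,0,0,0,0,-4,0,0,0,0,0,-8,0,0,0,0,0,-12,0,0,0,0,0,-16,0,0,0,0,0,-20,0,0,0,0,0,-24,0,0,0,0,0,-28,0,0,0,0,0,-31,0,0,0,0,0,-33,0,0,0,0,0,-34],
)

```text
t: 7.25
tcp_pos: [0.4116, -0.2157, 0.0682]
tool_rot: [-0.119, 0.993, -0.001, -0.0]
force: [-7.2, -7.0, 7.8]
finger_gap: 0.151
gripper_force: 52.3
```

```bash
python3 - <<'E'
from h import *
z=manip.sense();T=Ro.from_quat(z["tool_rot"]).as_matrix();print(z["ft_torque"],z["q"][5],np.degrees(np.arctan2(T[1,0],T[0,0])))
E
```

```text
[-1.14946249  1.24855939 -0.17238548] -2.5305758090101724 -166.30752593584188
```

>>> step_arm(
  commands=[0,0,-0.002,0,0,0,0,0,-0.004,0,0,0,0,0,-0.006,0,0,0,0,0,-0.007,0,0,0,0,0,-0.007,0,0,0,0,0,-0.007,0,0,0,0,0,-0.007,0,0,0,0,0,-0.007,0,0,0,0,0,-0.007,0,0,0,0,0,-0.007,0,0,0],
)

```text
t: 8.25
tcp_pos: [0.4116, -0.2157, 0.0748]
tool_rot: [-0.119, 0.993, -0.001, -0.0]
force: [-5.8, -6.9, 3.3]
finger_gap: 0.151
gripper_force: 51.7
```

>>> step_arm(
  commands=[0,0,0,0,0,0,0,0,0,0,0,0,0,0,0,0,0,0,0,0,0,0,0,0,0,0,0,0,0,0,0,0,-0.01,0,0,0,0,0,-0.03,0,0,0,0,0,-0.06,0,0,0,0,0,-0.1,0,0,0,0,0,-0.14,0,0,0],
  jaw=45,
)

```text
t: 9.25
tcp_pos: [0.4115, -0.2142, 0.2166]
tool_rot: [-0.119, 0.993, 0.0, -0.0]
force: [0.8, -0.7, 0.3]
finger_gap: 0.449
gripper_force: 0.0
```

```bash
python3 - <<'E'
from h import *
print(manip.sense()["tcp_pos"])
p=snap("wrist","w3.png")
p=np.clip(255*(p/255)**.6,0,255).astype(np.uint8)
cv2.imwrite("pics/w3v.png",p)
E
```

```text
[ 0.41154862 -0.21421145  0.2166279 ]
```

View pics/w3v.png

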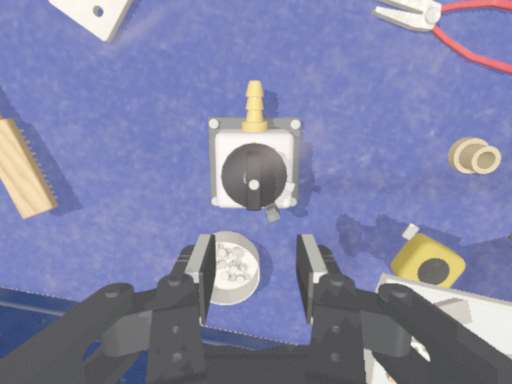

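The bar, from (253,155) to (254,210), is in line with the nozzle at (255,100). The gripper is well clear, so I hand the job in.

```bash
python3 -c "
from station import manip;print(manip.sign_off())"
```

```text
the job is handed in; nothing more can be done
None
```

The nozzle valve's knob was pushed down about 7 mm and turned about 1.29 rad (my estimate from the arm's motion), then let go with its bar in line with the nozzle. The capped valve was never approached and the arm ended clear; the job is handed in, but sign-off returned no verdict.

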